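# Line up the dilution standards by shade

## Task

Complete the dilution series in the tray: stand the four loose purple standards upright on the four empty rings, one to a ring and centred on it, so that the shades deepen step by step from the white blank at one end of the row to the almost black stock at the other. They are glass: set each one down gently, neither dropping nor knocking over any vial. Leave the blank, the stock, the tube rack, the tip box and the trough where they are.

Things in the scene. Friction and masses are not known exactly. Their poses are not given: they have to be found in the camera images.
- pale: Round capped glass vial, pale lilac: the palest standard, body and cap of one shade. 50 g or so, 65 mm high; body 30 mm in diameter up to 45 mm, screw cap 27 mm in diameter above 51 mm. Origin at the centre of its underside, z up along its axis, yaw meaningless. Starts standing loose on the steel worktop between robot and tray.
- light: Round capped glass vial, light purple: the second palest standard, body and cap of one shade. 50 g or so, 65 mm high; body 30 mm in diameter up to 45 mm, screw cap 27 mm in diameter above 51 mm. Origin at the centre of its underside, z up along its axis, yaw meaningless. Starts standing loose on the steel worktop between robot and tray.
- medium: Round capped glass vial, medium purple: the second darkest standard, body and cap of one shade. 50 g or so, 65 mm high; body 30 mm in diameter up to 45 mm, screw cap 27 mm in diameter above 51 mm. Origin at the centre of its underside, z up along its axis, yaw meaningless. Starts standing loose on the steel worktop between robot and tray.
- deep: Round capped glass vial, deep purple: the darkest standard, body and cap of one shade. 50 g or so, 65 mm high; body 30 mm in diameter up to 45 mm, screw cap 27 mm in diameter above 51 mm. Origin at the centre of its underside, z up along its axis, yaw meaningless. Starts standing loose on the steel worktop between robot and tray.
- blank: Round capped glass vial, white: the blank, body and cap of one shade. 50 g or so, 65 mm high; body 30 mm in diameter up to 45 mm, screw cap 27 mm in diameter above 51 mm. Origin at the centre of its underside, z up along its axis, yaw meaningless. Loose on the ring at one end of the row (either end), already in place.
- stock: Round capped glass vial, almost black purple: the undiluted stock, body and cap of one shade. 50 g or so, 65 mm high; body 30 mm in diameter up to 45 mm, screw cap 27 mm in diameter above 51 mm. Origin at the centre of its underside, z up along its axis, yaw meaningless. Loose on the ring at the other end of the row, already in place.
- tray: Grey fixed tray, 110 x 360 mm: flat floor 6 mm and rim (4 mm thick) 14 mm above the worktop. Six dark printed rings, 42 mm across, in a row on its floor at x = 0, y = -145, -87, -29, 29, 87 and 145 mm of its frame. Origin at the middle of its underside, on the worktop; y along the row, z up. The two end rings hold the blank and the stock, the four between are empty.
- tube_rack: White grid tube rack, loose, 250 x 108 mm, 73 mm high, with one orange-capped tube in it that reaches 112 mm. Origin at the centre of its underside, x along its length. Bystander.
- tip_box: Dark navy box of pipette tips with a yellow deck, loose, 122 x 84 x 58 mm. Origin at the centre of its underside, x along its length. Bystander.
- trough: Open white reagent trough, empty and loose, 128 x 86 x 32 mm, 3 mm walls. Origin at the centre of its underside, x along its length. Bystander.
Not all that is in view belongs to the job. What is shaped like the blank but turquoise is not meant.

How it is judged:
By the outcome, as a careful person would: the job done as asked, in the order asked, and still so for the second after the job is handed in, with the robot touching nothing.
It also fails if it takes over 104 s, if anything falls off the work surface, if the arm or the gripper's body presses on something with over 40 N, if the wrist force passes 120 N, or if a joint passes its speed limit or range.

## Robot

A 6-joint arm with a two-finger parallel gripper is mounted at the origin on the work surface. World frame = base frame: x ahead of the robot, y to its left, z up, the work surface at z = 0. Lengths are in mm, angles in degrees, forces in N, time in s.
With the tool pointing down it reaches from about 300 to 850 mm from the base axis. Payload 4.2 kg.
Tool frame: the origin (TCP) lies at the very end of the fingers, on their centre line; the grasp point (between the pads) lies 19 mm behind it (env.grip_point_offset is the distance from the TCP to the grasp point, in mm); z points along the fingers, y is the line along which they close (so a half turn about z gives the same grasp; the last joint's range is limited). The gripper opens to 91 mm and grips with 3 to 60 N. Pads are 32 mm wide; open, the fingers measure 118 mm over their backs; the gripper's body (76 mm by 178 mm) begins 60 mm behind the grasp point.
Start: joints at [-75.63, 18.312, 89.639, -0, 72.044, -1.146], TCP at [153.816, -554.061, 213.976] pointing down, gripper open.
Joint ranges: [-177.97, 177.97], [-48.28, 115.42], [12.27, 149.76], [-77.06, 257.06], [2.81, 150.46], [-146.56, 146.56]. Speed limits (degrees/s): [147.25, 147.25, 180, 180, 180, 180].

## Interface

Orientations are given as [roll, pitch, yaw] about the fixed x, y, z axes, in that order (R = Rz(yaw) Ry(pitch) Rx(roll)).
In Python, from workcell import env gives the robot as it stands. The module is installed in compiled form; this text tells all that it offers.
- The arm moves only by the tool arm_command, never from a script. Its argument "rows" is a list of rows, each an object with "delta_pos": the shift along the tool's x, y, z in mm, a list of three; "roll": the turn about the tool's z in units of 5 degrees (1.0 is 5 degrees); "jaw": the opening in per cent of the stroke, from 0 (shut) to 100 (fully open). A call has 1 to 20 rows; each row is the pose to reach, as a shift and turn from the pose commanded when the call began, along the tool's axes at that moment; what a row does not reach only later rows make up. A row lasts 1/12 s, in which the tool goes at most 41.7 mm and 7.16 degrees, less where a joint would pass 70% of its speed; a pose out of reach is approached as far as the arm can. A call with a gripper value outside its range is refused whole. The fingers move at their own pace and stop on an object; "squeeze" is the grip in N (left out, the last holds). Time passes only in rows, so rows that repeat a pose let the fingers close. It gives the time, the measured TCP pose, the force, the opening and the grip force at its end, in the units of the state.
- env.state(): the state, without advancing time (a new reading comes with each control period).
- env.grab_frame(name): name is "scene" or "top" or "wrist"; returns a dict with "img" (420x560x3 uint8, blue, green, red), "z_map" (420x560 float32, mm along the optical axis (not along the pixel's ray), 0 where there is no reading), "fov_y" (degrees; the focal length in pixels is half the picture's height over the tangent of half this angle, whatever the lens; pixels are square), "cx", "cy" (the principal point, pixels), "R" (3x3) and "t" (3): a world point X has camera coordinates R X + t; the wrist camera has in their place "T_tool_cam" (4x4, takes a point from camera to tool coordinates, whose origin is the TCP and whose axes are the flange's). Camera axes: x right, y down, z forward; pixel columns grow to the right and rows downward; lengths in mm; the calibration is good to about 2 mm. A picture is of the moment at which its call begins: read the wrist's pose just before it.
- env.job_done(): hands the job in; it is judged then, once.
The state is a dict: "time_s": time; "qpos": joint angles; "qvel": joint speeds; "effort": joint torques, N m; "ee_pos": TCP position; "ee_rot": TCP orientation; "force": force on the tool from outside, world axes, zero at the start; "torque": the same for the moment, N m; "gripper_width": finger opening in mm; "gripper_force": force on a finger pad.
Only numpy, scipy, OpenCV 4.12 (cv2) and the standard library are available. Lean on these libraries where they do the work, as an engineer would, in place of code of your own. Each camera call takes 0.05 s, during which the arm holds its last target. There are 200 camera calls.

## Working session

There is one attempt and no reset: what is moved stays moved. The work goes in short steps, Python scripts to look and compute and a tool call to move; the robot and the scene stay as the last step left them, time stands still between calls to the robot, and variables do not carry over. Pictures are saved under pics/ and viewed, at most 14 in all, crops included, and the job is handed in when it is done.

Besides the shell and the picture viewer there is one more tool, called as name(argument=value, ...) on one line, values as JSON. arm_command: Moves the arm, as the interface text tells. Its arguments: {"type":"object","properties":{"rows":{"type":"array"},"squeeze":{"type":"number"}},"required":["rows"]}

```bash
mkdir -p pics
cat > h.py <<'E'
import numpy as np, cv2
from workcell import env
def cam(f):
    h=f["img"].shape[0]; return h/2/np.tan(np.radians(f["fov_y"])/2)
def pts(f):
    """world points for every pixel from the depth map (fixed cameras)"""
    F=cam(f); z=f["z_map"].astype(float); v,u=np.indices(z.shape)
    c=np.stack([(u-f["cx"])/F*z,(v-f["cy"])/F*z,z],-1)
    return (c-f["t"])@f["R"]   # R^T(c-t)
def ray(f,u,v,zp):
    F=cam(f); d=np.array([(u-f["cx"])/F,(v-f["cy"])/F,1])@f["R"]; o=-np.array(f["t"])@f["R"]
    return o+d*(zp-o[2])/d[2]
E
python3 - <<'E'
from h import *
for n in("scene","top"):
    f=env.grab_frame(n); cv2.imwrite(f"pics/{n}0.png",f["img"]); print(n,f["fov_y"],f["cx"],f["cy"],-np.array(f["t"])@f["R"])
print(env.state())
E
```

```text
scene 42.900555721862986 271.99849991883264 212.5673197727669 [1147.21537235  -33.91178094 1114.46743147]
top 56.55370189565158 283.6320384350326 206.79663371775266 [ 324.81414785   11.36408909 1204.99704889]
{'time_s': 0.1, 'qpos': array([-7.56309419e+01,  1.83475661e+01,  8.96979877e+01, -1.74051179e-03,
        7.20440118e+01, -1.14630401e+00]), 'qvel': array([-0.03784538, -0.01608626, -0.23667439,  0.03140519, -0.07365353,
       -0.05363491]), 'effort': array([-4.93572898e-04, -4.13333416e+01, -2.32510346e+01,  7.28403521e-02,
        4.22492065e-02, -5.64371828e-05]), 'ee_pos': array([ 153.68880146, -553.62246394,  213.21816347]), 'ee_rot': array([-1.79910419e+02, -1.37231613e-04,  1.55158999e+01]), 'force': array([-0.30704437,  0.79083405,  0.16288623]), 'torque': array([-0.02475196, -0.01059098,  0.0694241 ]), 'gripper_force': 0.0, 'gripper_width': 90.70781842524269}
```

View pics/scene0.png

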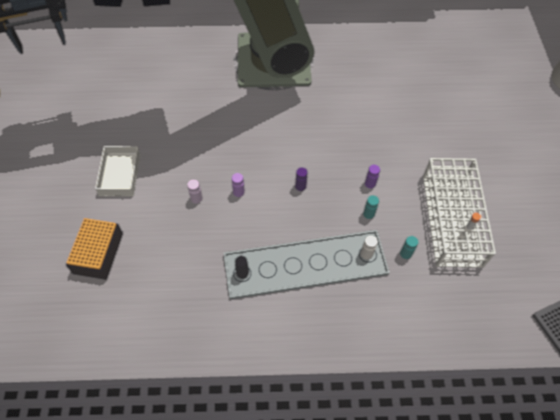

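View pics/top0.png

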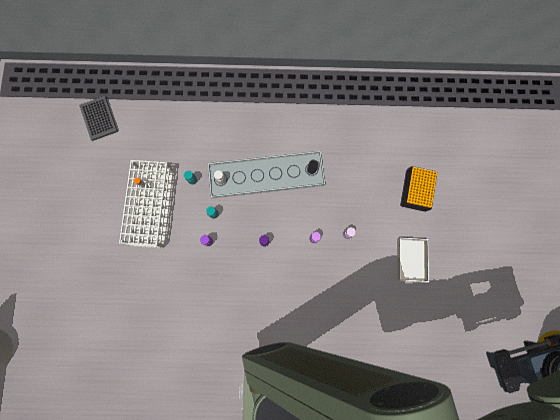

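Both views show the row. In top, the blank is at (220,177), the stock at (313,167), and four empty rings run from about (238,177) to (294,171). The candidates for the standards are (350,232) pale, (315,237) light, (206,240) medium and (264,240) deep. The lookalikes are turquoise at (190,177) and (212,212), the stock, and the blank. Next I measure everything and make one close crop.

```bash
cat > m.py <<'E'
from h import *
fs={n:env.grab_frame(n) for n in("scene","top")}
def obj(f,u,v,r=16):
    P=pts(f); ok=f["z_map"]>0
    m=np.zeros(ok.shape,bool); m[v-r:v+r,u-r:u+r]=1
    Q=P[m&ok&(P[...,2]>25)]
    top=np.percentile(Q[:,2],90); q=m&ok&(P[...,2]>top-5)
    vv,uu=np.nonzero(q); c=(uu.mean(),vv.mean())
    return c,P[q].mean(0),top,f["img"][q].mean(0)
S=dict(pale=((194,186),(350,232)),light=((237,181),(315,237)),medium=((373,174),(206,240)),deep=((301,176),(264,240)),blank=((370,245),(220,177)),stock=((241,265),(313,167)),turq1=((410,244),(190,177)),turq2=((371,206),(212,212)))
def line(f,c):
    a=ray(f,*c,0);b=ray(f,*c,100);d=(b-a)/np.linalg.norm(b-a);return a,d
for k,(a,b) in S.items():
    ra=obj(fs["scene"],*a,10);rb=obj(fs["top"],*b,9)
    A=np.zeros((3,3));B=np.zeros(3)
    for f,r in((fs["scene"],ra),(fs["top"],rb)):
        o,d=line(f,r[0]);M=np.eye(3)-np.outer(d,d);A+=M;B+=M@o
    print(k,"tri",np.linalg.solve(A,B).round(1),"top@65",ray(fs["top"],*rb[0],65).round(1)[:2],"scene@65",ray(fs["scene"],*ra[0],65).round(1)[:2],"depth",ra[2].round(),rb[2].round(),"bgr",rb[3].round())
f=fs["top"]; g=cv2.cvtColor(f["img"],6); G=cv2.resize(f["img"][135:255,170:370],None,fx=4,fy=4,interpolation=2); cv2.imwrite("pics/crop1.png",G)
for n,box in(("top",(145,205,205,330)),("scene",(230,300,220,390))):
    f=fs[n];y0,y1,x0,x1=box;K=5
    g=cv2.resize(cv2.cvtColor(f["img"],6)[y0:y1,x0:x1],None,fx=K,fy=K,interpolation=2)
    e=cv2.adaptiveThreshold(g,255,0,1,61,12)
    cs,h=cv2.findContours(e,cv2.RETR_CCOMP,cv2.CHAIN_APPROX_NONE)
    for i,c in enumerate(cs):
        if h[0][i][3]<0 or len(c)<100:continue
        el=cv2.fitEllipse(c); 
        if 30<el[1][0]<120 and el[1][1]<1.6*el[1][0]:
            u=x0+(el[0][0]+.5)/K-.5;v=y0+(el[0][1]+.5)/K-.5; P=pts(f)
            print(n,(round(u,1),round(v,1)),np.round(el[1],0)/K,ray(f,u,v,6).round(1)[:2],"depth z",P[int(round(v)),int(round(u)),2].round(1))
E
python3 m.py
```

```text
pale tri [ 462.4 -202.5   60.1] top@65 [ 461.8 -199.2] scene@65 [ 465.3 -204. ] depth 66.0 67.0 bgr [226. 201. 225.]
light tri [446.7 -99.2  60. ] top@65 [446.2 -96.4] scene@65 [ 449.8 -101.2] depth 66.0 69.0 bgr [231. 147. 211.]
medium tri [431.3 227.4  61.2] top@65 [431.2 229.6] scene@65 [434.1 223.5] depth 66.0 68.0 bgr [211.  91. 164.]
deep tri [434.3  54.6  61.2] top@65 [434.1  57.1] scene@65 [436.8  51.7] depth 66.0 69.0 bgr [145.  56. 109.]
blank tri [626.  195.3  67.8] top@65 [626.9 197.9] scene@65 [624.6 193.7] depth 72.0 74.0 bgr [221. 224. 224.]
stock tri [665.1 -89.8  66.9] top@65 [665.7 -88.1] scene@65 [664.1 -91.8] depth 72.0 74.0 bgr [49. 44. 47.]
turq1 tri [625.1 286.5  62.1] top@65 [624.7 288.2] scene@65 [626.6 283.1] depth 66.0 68.0 bgr [157. 162.  36.]
turq2 tri [517.1 214.4  59.7] top@65 [516.5 216.1] scene@65 [520.3 210.5] depth 66.0 68.0 bgr [158. 163.  36.]
top (238.7, 177.0) [10.6 11. ] [633.8 141.8] depth z 8.8
top (257.0, 175.0) [10.6 11. ] [641.7  84.2] depth z 5.0
top (275.1, 172.9) [10.4 10.8] [649.7  27. ] depth z 7.1
top (293.3, 170.9) [10.4 11. ] [657.5 -30.4] depth z 6.6
scene (267.3, 269.2) [14.2 15.2] [659.4 -33.7] depth z 5.2
scene (292.6, 265.3) [14.  15.4] [651.4  23.7] depth z -0.0
scene (317.7, 261.5) [13.8 15.2] [643.6  81. ] depth z 6.4
scene (342.6, 257.6) [13.6 15.4] [635.5 138.5] depth z 8.1
```

View pics/crop1.png

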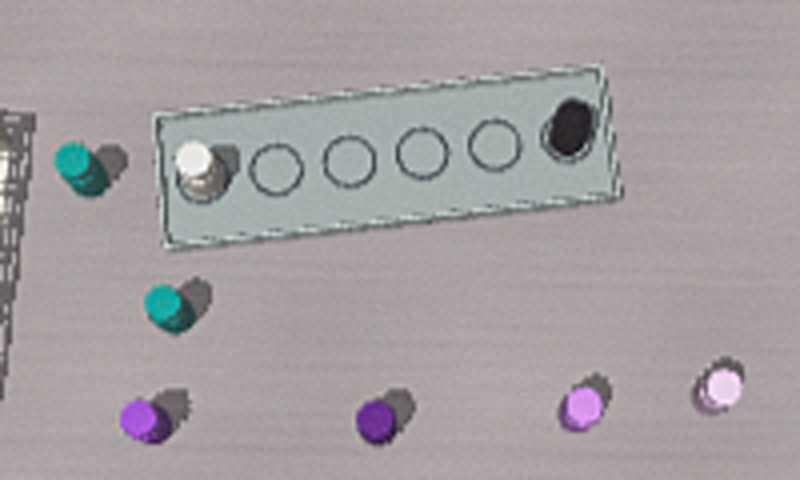

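The crop confirms the shades: pale (722,388), light (583,408), medium (146,420), deep (377,422). The turquoise pair, white blank and black stock are all distinct from these. Ring spacing measures 58 mm, which agrees with the text. The two fixed cameras disagree by about 3 mm, so I'll refine with the wrist camera. The jaws will close across the row, at a tool yaw of about 97.9.

arm_command(rows=[{"delta_pos": [393, -310, -86], "roll": -16.5, "jaw": 70}, {"delta_pos": [393, -310, -86], "roll": -16.5, "jaw": 70}, {"delta_pos": [393, -310, -86], "roll": -16.5, "jaw": 70}, {"delta_pos": [393, -310, -86], "roll": -16.5, "jaw": 70}, {"delta_pos": [393, -310, -86], "roll": -16.5, "jaw": 70}, {"delta_pos": [393, -310, -86], "roll": -16.5, "jaw": 70}, {"delta_pos": [393, -310, -86], "roll": -16.5, "jaw": 70}, {"delta_pos": [393, -310, -86], "roll": -16.5, "jaw": 70}, {"delta_pos": [393, -310, -86], "roll": -16.5, "jaw": 70}, {"delta_pos": [393, -310, -86], "roll": -16.5, "jaw": 70}, {"delta_pos": [393, -310, -86], "roll": -16.5, "jaw": 70}, {"delta_pos": [393, -310, -86], "roll": -16.5, "jaw": 70}, {"delta_pos": [393, -310, -86], "roll": -16.5, "jaw": 70}, {"delta_pos": [393, -310, -86], "roll": -16.5, "jaw": 70}, {"delta_pos": [393, -310, -86], "roll": -16.5, "jaw": 70}, {"delta_pos": [393, -310, -86], "roll": -16.5, "jaw": 70}, {"delta_pos": [393, -310, -86], "roll": -16.5, "jaw": 70}, {"delta_pos": [393, -310, -86], "roll": -16.5, "jaw": 70}, {"delta_pos": [393, -310, -86], "roll": -16.5, "jaw": 70}, {"delta_pos": [393, -310, -86], "roll": -16.5, "jaw": 70}])

```text
time_s: 1.87
ee_pos: [449.2, -150.9, 299.9]
ee_rot: [-180.0, 0.0, 97.9]
force: [0.2, 0.3, -0.6]
gripper_width: 63.6
gripper_force: 0.0
```

```bash
cat >> h.py <<'E'
from scipy.spatial.transform import Rotation
def wrist():
    s=env.state(); f=env.grab_frame("wrist")
    Rt=Rotation.from_euler("xyz",s["ee_rot"],degrees=True).as_matrix()
    T=np.array(f["T_tool_cam"]); Rc=Rt@T[:3,:3]; o=Rt@T[:3,3]+s["ee_pos"]
    f["R"]=Rc.T; f["t"]=-Rc.T@o
    return s,f
E
python3 - <<'E'
from h import *
s,f=wrist(); print(s["ee_pos"],s["ee_rot"],s["qvel"].round(2),f["fov_y"],f["cx"],f["cy"]); print(np.array(f["T_tool_cam"]).round(2)); 
import pickle; pickle.dump(f,open("w1.pkl","wb"))
cv2.imwrite("pics/w1.png",f["img"])
for u,v in((0,0),(559,0),(0,419),(559,419)): print(ray(f,u,v,0).round())
E
```

```text
[ 449.15400334 -150.91669853  299.92266297] [-1.79993016e+02  8.09481184e-03  9.79263519e+01] [ 0.39  0.03 -0.14  0.05 -0.05 -0.02] 66.46067471392053 281.7154093574387 212.76483762452523
[[   0.     -0.96   -0.28   79.22]
 [   1.      0.      0.     -0.93]
 [   0.     -0.28    0.96 -169.78]
 [   0.      0.      0.      1.  ]]
[59. 25.  0.]
[768. 124.   0.]
[ -10. -676.    0.]
[1024. -531.    0.]
```

View pics/w1.png

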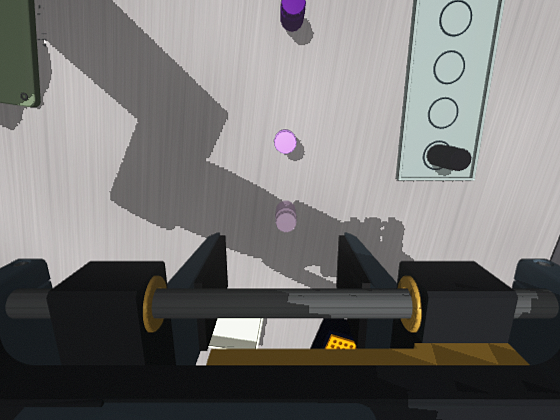

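The wrist view shows light at (285,141), pale in shadow at (286,220), deep cut off at (292,8), and three rings at x≈450. A second wrist position further along y will let me triangulate.

arm_command(rows=[{"delta_pos": [130, 70, 0], "roll": 0, "jaw": 70}, {"delta_pos": [130, 70, 0], "roll": 0, "jaw": 70}, {"delta_pos": [130, 70, 0], "roll": 0, "jaw": 70}, {"delta_pos": [130, 70, 0], "roll": 0, "jaw": 70}, {"delta_pos": [130, 70, 0], "roll": 0, "jaw": 70}, {"delta_pos": [130, 70, 0], "roll": 0, "jaw": 70}, {"delta_pos": [130, 70, 0], "roll": 0, "jaw": 70}])

```text
time_s: 2.5
ee_pos: [500.5, -12.3, 299.8]
ee_rot: [-180.0, 0.0, 98.0]
force: [-0.1, 0.3, -0.1]
gripper_width: 63.7
gripper_force: 0.0
```

```bash
cat > mw.py <<'E'
from h import *
import sys
V0=dict(pale=(463.5,-201.6),light=(448,-98.8),medium=(432.6,226.5),deep=(435.5,54.4),blank=(625,196),stock=(665,-90))
R0=[(634.6,140.2),(642.6,82.6),(650.5,25.4),(658.5,-32)]
def proj(f,X):
    c=f["R"]@np.array(X)+f["t"];F=cam(f);return c[:2]/c[2]*F+[f["cx"],f["cy"]]
def measure(f):
    P=pts(f);ok=f["z_map"]>0;out={}
    for k,v in V0.items():
        zt=71 if k in("blank","stock") else 65
        m=ok&(np.hypot(P[...,0]-v[0],P[...,1]-v[1])<25)&(abs(P[...,2]-zt)<4)
        if m.sum()<60: continue
        n,l,st,ce=cv2.connectedComponentsWithStats(m.astype(np.uint8)); i=1+st[1:,4].argmax()
        if st[i,1]<2 or st[i,0]<2: continue
        c=(l==i); pos=P[c]
        cnt=max(cv2.findContours(c.astype(np.uint8),0,1)[0],key=len); (u,w),rr=cv2.minEnclosingCircle(cnt); e=cv2.fitEllipse(cnt)
        z=np.median(pos[:,2]);out[k]=(e[0],z); p=ray(f,*e[0],zt)
        print(k,np.round(e[0],1),"ell",np.round(e[1],1),"z",z.round(1),"xy",p[:2].round(1),"size",np.ptp(pos[:,0]).round(),np.ptp(pos[:,1]).round())
    g=cv2.cvtColor(f["img"],6)
    for j,r in enumerate(R0):
        u,v=proj(f,(*r,6)); 
        if not(25<u<535 and 18<v<400): continue
        K=4;x0,y0=int(u)-24,max(int(v)-24,0); G=cv2.resize(g[y0:int(v)+24,x0:int(u)+24],None,fx=K,fy=K,interpolation=2)
        e=cv2.adaptiveThreshold(G,255,0,1,51,12);cs,h=cv2.findContours(e,2,cv2.CHAIN_APPROX_NONE)
        for i,c in enumerate(cs):
            if h[0][i][3]<0 or len(c)<150:continue
            el=cv2.fitEllipse(c)
            if 15<el[1][0]/K<45 and el[1][1]<1.5*el[1][0]:
                q=(x0+(el[0][0]+.5)/K-.5,y0+(el[0][1]+.5)/K-.5); z=np.median(P[int(q[1])-4:int(q[1])+5,int(q[0])-4:int(q[0])+5,2])
                out[f"ring{j}"]=(q,z); print(f"ring{j}",np.round(q,1),np.round(el[1],0)/K,"z",z.round(1),"xy",ray(f,*q,6)[:2].round(1))
    return out
def tri(L):
    A=np.zeros((3,3));B=np.zeros(3)
    for f,c in L:
        a=ray(f,*c,0);d=ray(f,*c,100)-a;d/=np.linalg.norm(d);M=np.eye(3)-np.outer(d,d);A+=M;B+=M@a
    return np.linalg.solve(A,B)
E
python3 - <<'E'
from mw import *
import pickle
f1=pickle.load(open("w1.pkl","rb")); s,f2=wrist(); pickle.dump(f2,open("w2.pkl","wb")); print(s["ee_pos"],s["qvel"].round(1))
cv2.imwrite("pics/w2.png",f2["img"])
a=measure(f1);print();b=measure(f2)
for k in a:
    if k in b: print("tri",k,tri([(f1,a[k][0]),(f2,b[k][0])]).round(1))
E
```

```text
[500.49670781 -12.29217407 299.82504993] [-1.1 -0.4  0.2  0.1  0.1  0.2]
pale [285.6 221.6] ell [18.3 19.7] z 63.7 xy [ 460.  -198.7] size 27.0 26.0
light [284.7 141.9] ell [20.7 21.2] z 63.8 xy [444.4 -96.6] size 27.0 27.0
stock [459.3 159.1] ell [20.1 22.8] z 69.7 xy [660.7 -87.1] size 27.0 27.0
ring1 [455.4  17.7] [27.5 33.5] z 5.5 xy [640.1  84.2]
ring2 [448.9  66.9] [26.25 31.  ] z 5.6 xy [648.   26.8]
ring3 [442.8 112.5] [25. 29.] z 5.3 xy [656.  -30.6]

light [233.5 239.8] ell [17.6 19. ] z 63.7 xy [445.6 -95.3] size 25.0 27.0
deep [234.8 122.4] ell [21.2 22.2] z 63.8 xy [432.3  56.4] size 27.0 27.0
blank [418.2  16.5] ell [23.2 27.7] z 69.8 xy [621.6 196.3] size 27.0 27.0
stock [393.1 255.9] ell [17.4 19.7] z 69.7 xy [661.1 -86. ] size 28.0 28.0
ring0 [395.7  78.4] [26.5 30. ] z 5.5 xy [632.3 141.7]
ring1 [391.6 123.2] [25.25 28.  ] z 5.4 xy [640.2  84.3]
ring2 [387.6 164.9] [24.   26.25] z 5.4 xy [648.1  26.9]
ring3 [383.9 203.9] [22.75 25.25] z 5.4 xy [656.  -30.6]
tri light [444.8 -97.   60.6]
tri stock [662.5 -87.2  67.7]
tri ring1 [640.4  84.4   5.5]
tri ring2 [648.3  26.9   5.6]
tri ring3 [656.  -30.6   5.9]
```

View pics/w2.png

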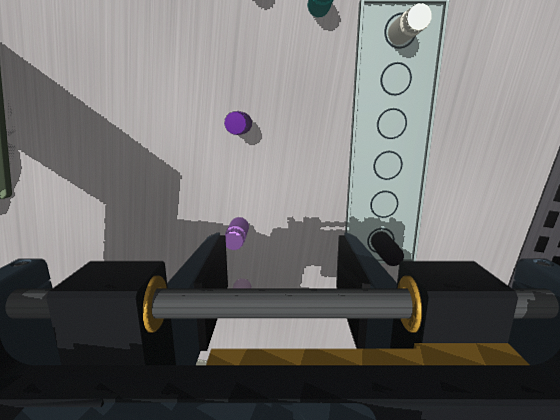

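The wrist measurements agree with each other: rings at z≈5.5, cap tops at about 64, spacing 58 mm. Deep goes first, from (432.3,56.4) to the ring beside the stock at (656,-30.6).

arm_command(rows=[{"delta_pos": [39, -29, 90], "roll": 0, "jaw": 60}, {"delta_pos": [77, -58, 180], "roll": 0, "jaw": 60}, {"delta_pos": [77, -58, 190], "roll": 0, "jaw": 60}, {"delta_pos": [77, -58, 190], "roll": 0, "jaw": 60}, {"delta_pos": [77, -58, 190], "roll": 0, "jaw": 60}, {"delta_pos": [77, -58, 190], "roll": 0, "jaw": 60}, {"delta_pos": [77, -58, 190], "roll": 0, "jaw": 60}, {"delta_pos": [77, -58, 210], "roll": 0, "jaw": 60}, {"delta_pos": [77, -58, 230], "roll": 0, "jaw": 60}, {"delta_pos": [77, -58, 250], "roll": 0, "jaw": 60}, {"delta_pos": [77, -58, 270], "roll": 0, "jaw": 60}, {"delta_pos": [77, -58, 280], "roll": 0, "jaw": 60}, {"delta_pos": [77, -58, 287], "roll": 0, "jaw": 60}, {"delta_pos": [77, -58, 290], "roll": 0, "jaw": 60}, {"delta_pos": [77, -58, 290], "roll": 0, "jaw": 60}, {"delta_pos": [77, -58, 290], "roll": 0, "jaw": 60}], squeeze=12)

```text
time_s: 3.88
ee_pos: [434.3, 56.2, 11.1]
ee_rot: [179.8, 0.0, 98.0]
force: [0.5, -0.5, 0.6]
gripper_width: 54.8
gripper_force: 0.0
```

arm_command(rows=[{"delta_pos": [0, 0, 0], "roll": 0, "jaw": 45}, {"delta_pos": [0, 0, 0], "roll": 0, "jaw": 41}, {"delta_pos": [0, 0, 0], "roll": 0, "jaw": 38}, {"delta_pos": [0, 0, 0], "roll": 0, "jaw": 35}, {"delta_pos": [0, 0, 0], "roll": 0, "jaw": 32}, {"delta_pos": [0, 0, 0], "roll": 0, "jaw": 29}, {"delta_pos": [0, 0, 0], "roll": 0, "jaw": 26}, {"delta_pos": [0, 0, 0], "roll": 0, "jaw": 20}, {"delta_pos": [0, 0, 0], "roll": 0, "jaw": 20}, {"delta_pos": [0, 0, 0], "roll": 0, "jaw": 20}], squeeze=12)

```text
time_s: 4.72
ee_pos: [432.8, 56.5, 10.1]
ee_rot: [180.0, 0.0, 98.0]
force: [-1.1, -0.1, 4.5]
gripper_width: 29.7
gripper_force: 12.0
```

arm_command(rows=[{"delta_pos": [0, 0, -10], "roll": 0, "jaw": 20}, {"delta_pos": [0, 0, -30], "roll": 0, "jaw": 20}, {"delta_pos": [0, 0, -55], "roll": 0, "jaw": 20}, {"delta_pos": [0, 0, -80], "roll": 0, "jaw": 20}, {"delta_pos": [-7, 13, -95], "roll": 0, "jaw": 20}, {"delta_pos": [-20, 36, -100], "roll": 0, "jaw": 20}, {"delta_pos": [-37, 66, -100], "roll": 0, "jaw": 20}, {"delta_pos": [-55, 98, -100], "roll": 0, "jaw": 20}, {"delta_pos": [-73, 130, -100], "roll": 0, "jaw": 20}, {"delta_pos": [-90, 160, -100], "roll": 0, "jaw": 20}, {"delta_pos": [-104, 186, -100], "roll": 0, "jaw": 20}, {"delta_pos": [-113, 202, -100], "roll": 0, "jaw": 20}, {"delta_pos": [-117, 209, -100], "roll": 0, "jaw": 20}, {"delta_pos": [-117, 209, -85], "roll": 0, "jaw": 20}, {"delta_pos": [-117, 209, -65], "roll": 0, "jaw": 20}, {"delta_pos": [-117, 209, -45], "roll": 0, "jaw": 20}, {"delta_pos": [-117, 209, -30], "roll": 0, "jaw": 20}, {"delta_pos": [-117, 209, -20], "roll": 0, "jaw": 20}, {"delta_pos": [-117, 209, -14], "roll": 0, "jaw": 20}, {"delta_pos": [-117, 209, -12], "roll": 0, "jaw": 20}])

```text
time_s: 6.38
ee_pos: [654.9, -30.1, 20.9]
ee_rot: [-179.9, -0.0, 98.0]
force: [0.3, -0.4, -0.5]
gripper_width: 29.7
gripper_force: 12.0
```

arm_command(rows=[{"delta_pos": [0, 0, 1], "roll": 0, "jaw": 20}, {"delta_pos": [0, 0, 2], "roll": 0, "jaw": 20}, {"delta_pos": [0, 0, 3], "roll": 0, "jaw": 20}, {"delta_pos": [0, 0, 4], "roll": 0, "jaw": 20}, {"delta_pos": [0, 0, 5], "roll": 0, "jaw": 20}, {"delta_pos": [0, 0, 5.5], "roll": 0, "jaw": 20}, {"delta_pos": [0, 0, 5.5], "roll": 0, "jaw": 20}, {"delta_pos": [0, 0, 5.5], "roll": 0, "jaw": 20}])

```text
time_s: 7.05
ee_pos: [655.9, -30.3, 16.5]
ee_rot: [180.0, 0.0, 98.0]
force: [-0.1, 1.2, -0.1]
gripper_width: 29.6
gripper_force: 12.0
```

arm_command(rows=[{"delta_pos": [0, 0, 0.2], "roll": 0, "jaw": 20}, {"delta_pos": [0, 0, 0.4], "roll": 0, "jaw": 20}, {"delta_pos": [0, 0, 0.6], "roll": 0, "jaw": 20}, {"delta_pos": [0, 0, 0.6], "roll": 0, "jaw": 20}])

```text
time_s: 7.38
ee_pos: [656.0, -30.3, 16.2]
ee_rot: [180.0, 0.0, 98.0]
force: [-0.6, -0.1, 2.3]
gripper_width: 29.6
gripper_force: 12.0
```

arm_command(rows=[{"delta_pos": [0, 0, 0], "roll": 0, "jaw": 35}, {"delta_pos": [0, 0, 0], "roll": 0, "jaw": 38}, {"delta_pos": [0, 0, 0], "roll": 0, "jaw": 45}, {"delta_pos": [0, 0, 0], "roll": 0, "jaw": 55}, {"delta_pos": [0, 0, 0], "roll": 0, "jaw": 55}, {"delta_pos": [0, 0, -10], "roll": 0, "jaw": 55}, {"delta_pos": [0, 0, -40], "roll": 0, "jaw": 60}, {"delta_pos": [0, 0, -80], "roll": 0, "jaw": 60}, {"delta_pos": [0, 0, -120], "roll": 0, "jaw": 60}, {"delta_pos": [25, -16, -150], "roll": 0, "jaw": 60}, {"delta_pos": [50, -32, -185], "roll": 0, "jaw": 60}, {"delta_pos": [80, -52, -205], "roll": 0, "jaw": 60}, {"delta_pos": [110, -72, -225], "roll": 0, "jaw": 60}, {"delta_pos": [140, -92, -245], "roll": 0, "jaw": 60}, {"delta_pos": [165, -108, -260], "roll": 0, "jaw": 60}, {"delta_pos": [185, -120, -275], "roll": 0, "jaw": 60}, {"delta_pos": [200, -129, -284], "roll": 0, "jaw": 60}, {"delta_pos": [200, -129, -284], "roll": 0, "jaw": 60}, {"delta_pos": [200, -129, -284], "roll": 0, "jaw": 60}, {"delta_pos": [200, -129, -284], "roll": 0, "jaw": 60}])

```text
time_s: 9.05
ee_pos: [500.3, 149.2, 299.6]
ee_rot: [-180.0, 0.0, 98.0]
force: [-0.0, -1.2, -1.1]
gripper_width: 54.2
gripper_force: 0.0
```

Run:
```python
from mw import *
V0["deep"]=(656,-30.6)
s,f=wrist(); print(s["ee_pos"],s["qvel"].round(1)); cv2.imwrite("pics/w3.png",f["img"]); measure(f)
# deep footprint: body silhouette at low z
P=pts(f);m=(np.hypot(P[...,0]-656,P[...,1]+30.6)<40)&(P[...,2]>15)&(P[...,2]<48)&(f["z_map"]>0);print(P[m].min(0).round(1),P[m].max(0).round(1))
```

```text
[500.3370052  149.18386233 299.57687514] [-0.8  1.   0.4  0.2  0.1  0. ]
light [225.  340.8] ell [11.1 15.5] z 63.5 xy [448.8 -94.4] size 17.0 25.0
medium [233.4 112.4] ell [21.2 22.4] z 63.8 xy [429.3 229.1] size 27.0 26.0
blank [385.3 161.5] ell [20.5 21.9] z 69.8 xy [621.8 197.6] size 27.0 27.0
ring0 [370.  194.6] [23.25 25.25] z 5.5 xy [632.3 141.9]
ring1 [367.  231.7] [21.5 24.5] z 5.4 xy [640.3  84.3]Traceback (most recent call last):
  File "<stdin>", line 5, in <module>
    return umr_minimum(a, axis, None, out, keepdims, initial, where)
ValueError: zero-size array to reduction operation minimum which has no identity
```

View pics/w3.png

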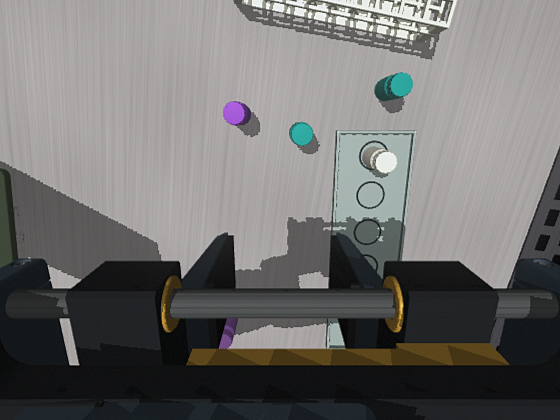

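Wrist view 3: medium at (235,113), turquoise ones at (302,133) and (398,85), and the blank on its ring. Deep is hidden behind the gripper here, so I'll check its placement with the fixed cameras.

```bash
cat > chk.py <<'E'
from mw import *
import sys
def chk(items,save=None):
    """cap-top ellipse centres (depth gated) in scene, top; report relative to ring"""
    for n in("scene","top"):
        f=env.grab_frame(n); P=pts(f); 
        if save: cv2.imwrite(f"pics/{n}_{save}.png",f["img"])
        for k,v in items.items():
            m=(np.hypot(P[...,0]-v[0],P[...,1]-v[1])<22)&(P[...,2]>66)&(P[...,2]<80)&(f["z_map"]>0)
            vv,uu=np.nonzero(m)
            if len(vv)<20: print(n,k,"hidden",len(vv));continue
            p=ray(f,uu.mean(),vv.mean(),71)[:2]; print(n,k,len(vv),"depth",np.median(P[m][:,2]).round(1),"xy",p.round(1))
E
python3 - <<'E'
from chk import *
chk(dict(deep=(658,-32),blank=(626,197),stock=(666,-89)),"c1")
E
```

```text
scene deep 118 depth 70.2 xy [659.7 -34.9]
scene blank 112 depth 70.5 xy [627.6 192.5]
scene stock 121 depth 70.3 xy [666.8 -91.2]
top deep 64 depth 71.6 xy [655.6 -30.2]
top blank hidden 0
top stock 63 depth 71.4 xy [663.  -87.1]
```

Deep is centred to within about 1 mm: scene gives (659.7,-34.9) against an expected (659.0,-34.5). Now medium, at (430,229).

arm_command(rows=[{"delta_pos": [30, -20, 40], "roll": 0, "jaw": 60}, {"delta_pos": [60, -40, 80], "roll": 0, "jaw": 60}, {"delta_pos": [80, -53, 120], "roll": 0, "jaw": 60}, {"delta_pos": [88, -58, 155], "roll": 0, "jaw": 60}, {"delta_pos": [88, -58, 180], "roll": 0, "jaw": 60}, {"delta_pos": [88, -58, 190], "roll": 0, "jaw": 60}, {"delta_pos": [88, -58, 195], "roll": 0, "jaw": 60}, {"delta_pos": [88, -58, 200], "roll": 0, "jaw": 60}, {"delta_pos": [88, -58, 215], "roll": 0, "jaw": 60}, {"delta_pos": [88, -58, 235], "roll": 0, "jaw": 60}, {"delta_pos": [88, -58, 255], "roll": 0, "jaw": 60}, {"delta_pos": [88, -58, 272], "roll": 0, "jaw": 60}, {"delta_pos": [88, -58, 283], "roll": 0, "jaw": 60}, {"delta_pos": [88, -58, 288], "roll": 0, "jaw": 60}, {"delta_pos": [88, -58, 290], "roll": 0, "jaw": 60}, {"delta_pos": [88, -58, 290], "roll": 0, "jaw": 60}, {"delta_pos": [88, -58, 290], "roll": 0, "jaw": 60}])

```text
time_s: 10.62
ee_pos: [431.7, 229.1, 10.8]
ee_rot: [179.9, -0.0, 98.0]
force: [0.1, -0.4, -0.2]
gripper_width: 54.6
gripper_force: 0.0
```

arm_command(rows=[{"delta_pos": [0, 0, 0], "roll": 0, "jaw": 45}, {"delta_pos": [0, 0, 0], "roll": 0, "jaw": 41}, {"delta_pos": [0, 0, 0], "roll": 0, "jaw": 38}, {"delta_pos": [0, 0, 0], "roll": 0, "jaw": 35}, {"delta_pos": [0, 0, 0], "roll": 0, "jaw": 32}, {"delta_pos": [0, 0, 0], "roll": 0, "jaw": 29}, {"delta_pos": [0, 0, 0], "roll": 0, "jaw": 26}, {"delta_pos": [0, 0, 0], "roll": 0, "jaw": 20}, {"delta_pos": [0, 0, 0], "roll": 0, "jaw": 20}, {"delta_pos": [0, 0, 0], "roll": 0, "jaw": 20}], squeeze=12)

```text
time_s: 11.45
ee_pos: [430.5, 228.8, 10.0]
ee_rot: [-180.0, -0.0, 98.0]
force: [-0.7, 0.1, 3.8]
gripper_width: 29.8
gripper_force: 12.0
```

arm_command(rows=[{"delta_pos": [0, 0, -10], "roll": 0, "jaw": 20}, {"delta_pos": [0, 0, -30], "roll": 0, "jaw": 20}, {"delta_pos": [0, 0, -55], "roll": 0, "jaw": 20}, {"delta_pos": [0, 0, -80], "roll": 0, "jaw": 20}, {"delta_pos": [-10, 8, -95], "roll": 0, "jaw": 20}, {"delta_pos": [-28, 23, -100], "roll": 0, "jaw": 20}, {"delta_pos": [-52, 42, -100], "roll": 0, "jaw": 20}, {"delta_pos": [-76, 62, -100], "roll": 0, "jaw": 20}, {"delta_pos": [-100, 81, -100], "roll": 0, "jaw": 20}, {"delta_pos": [-125, 102, -100], "roll": 0, "jaw": 20}, {"delta_pos": [-150, 122, -100], "roll": 0, "jaw": 20}, {"delta_pos": [-175, 142, -100], "roll": 0, "jaw": 20}, {"delta_pos": [-197, 160, -100], "roll": 0, "jaw": 20}, {"delta_pos": [-214, 174, -100], "roll": 0, "jaw": 20}, {"delta_pos": [-225, 183, -100], "roll": 0, "jaw": 20}, {"delta_pos": [-230, 187, -100], "roll": 0, "jaw": 20}, {"delta_pos": [-230, 187, -90], "roll": 0, "jaw": 20}, {"delta_pos": [-230, 187, -70], "roll": 0, "jaw": 20}, {"delta_pos": [-230, 187, -50], "roll": 0, "jaw": 20}, {"delta_pos": [-230, 187, -35], "roll": 0, "jaw": 20}])

```text
time_s: 13.12
ee_pos: [645.6, 28.1, 42.4]
ee_rot: [-179.8, -0.0, 98.1]
force: [-0.1, 0.4, -1.1]
gripper_width: 29.6
gripper_force: 12.0
```

arm_command(rows=[{"delta_pos": [0, 0, 10], "roll": 0, "jaw": 20}, {"delta_pos": [0, 0, 18], "roll": 0, "jaw": 20}, {"delta_pos": [0, 0, 23], "roll": 0, "jaw": 20}, {"delta_pos": [0, 0, 25], "roll": 0, "jaw": 20}, {"delta_pos": [0, 0, 26], "roll": 0, "jaw": 20}, {"delta_pos": [0, 0, 27], "roll": 0, "jaw": 20}, {"delta_pos": [0, 0, 28], "roll": 0, "jaw": 20}, {"delta_pos": [0, 0, 28.4], "roll": 0, "jaw": 20}, {"delta_pos": [0, 0, 28.8], "roll": 0, "jaw": 20}, {"delta_pos": [0, 0, 29], "roll": 0, "jaw": 20}, {"delta_pos": [0, 0, 29.1], "roll": 0, "jaw": 20}, {"delta_pos": [0, 0, 29.1], "roll": 0, "jaw": 20}])

```text
time_s: 14.12
ee_pos: [647.9, 27.1, 16.1]
ee_rot: [180.0, 0.0, 98.0]
force: [-0.8, -0.1, 1.0]
gripper_width: 29.7
gripper_force: 12.0
```

arm_command(rows=[{"delta_pos": [0, 0, 0], "roll": 0, "jaw": 35}, {"delta_pos": [0, 0, 0], "roll": 0, "jaw": 38}, {"delta_pos": [0, 0, 0], "roll": 0, "jaw": 45}, {"delta_pos": [0, 0, 0], "roll": 0, "jaw": 55}, {"delta_pos": [0, 0, 0], "roll": 0, "jaw": 55}, {"delta_pos": [0, 0, -10], "roll": 0, "jaw": 55}, {"delta_pos": [0, 0, -40], "roll": 0, "jaw": 60}, {"delta_pos": [0, 0, -75], "roll": 0, "jaw": 60}, {"delta_pos": [0, 0, -95], "roll": 0, "jaw": 60}, {"delta_pos": [-6, -15, -105], "roll": 0, "jaw": 60}, {"delta_pos": [-18, -42, -110], "roll": 0, "jaw": 60}, {"delta_pos": [-32, -75, -110], "roll": 0, "jaw": 60}, {"delta_pos": [-46, -108, -110], "roll": 0, "jaw": 60}, {"delta_pos": [-60, -141, -110], "roll": 0, "jaw": 60}, {"delta_pos": [-74, -172, -108], "roll": 0, "jaw": 60}, {"delta_pos": [-85, -198, -105], "roll": 0, "jaw": 60}, {"delta_pos": [-92, -213, -100], "roll": 0, "jaw": 60}, {"delta_pos": [-94, -218, -95], "roll": 0, "jaw": 60}, {"delta_pos": [-94, -218, -90], "roll": 0, "jaw": 60}, {"delta_pos": [-94, -218, -85], "roll": 0, "jaw": 60}])

```text
time_s: 15.78
ee_pos: [446.2, -96.3, 101.0]
ee_rot: [179.9, 0.0, 98.0]
force: [-0.4, -0.3, -0.7]
gripper_width: 54.5
gripper_force: 0.0
```

Run:
```python
from chk import *
print(env.state()["ee_pos"])
chk(dict(deep=(658,-32),medium=(650,26),blank=(626,197),stock=(666,-89)))
```

```text
[446.17931824 -96.32458607 100.95986987]
scene deep 116 depth 70.4 xy [659.5 -35. ]
scene medium 118 depth 70.6 xy [651.6  22.9]
scene blank 113 depth 70.5 xy [627.8 192.5]
scene stock 123 depth 70.1 xy [666.9 -91.2]
top deep 65 depth 71.7 xy [655.4 -30.2]
top medium 65 depth 71.9 xy [647.6  27.4]
top blank 66 depth 72.1 xy [624.6 196.9]
top stock 63 depth 71.7 xy [663.2 -87. ]
```

Both are centred and spaced evenly. Now I descend on light and grasp.

arm_command(rows=[{"delta_pos": [0, 0, 12], "roll": 0, "jaw": 60}, {"delta_pos": [0, 0, 30], "roll": 0, "jaw": 60}, {"delta_pos": [0, 0, 52], "roll": 0, "jaw": 60}, {"delta_pos": [0, 0, 72], "roll": 0, "jaw": 60}, {"delta_pos": [0, 0, 84], "roll": 0, "jaw": 60}, {"delta_pos": [0, 0, 89], "roll": 0, "jaw": 60}, {"delta_pos": [0, 0, 91], "roll": 0, "jaw": 60}, {"delta_pos": [0, 0, 91], "roll": 0, "jaw": 60}, {"delta_pos": [0, 0, 91], "roll": 0, "jaw": 45}, {"delta_pos": [0, 0, 91], "roll": 0, "jaw": 41}, {"delta_pos": [0, 0, 91], "roll": 0, "jaw": 38}, {"delta_pos": [0, 0, 91], "roll": 0, "jaw": 35}, {"delta_pos": [0, 0, 91], "roll": 0, "jaw": 32}, {"delta_pos": [0, 0, 91], "roll": 0, "jaw": 29}, {"delta_pos": [0, 0, 91], "roll": 0, "jaw": 26}, {"delta_pos": [0, 0, 91], "roll": 0, "jaw": 20}, {"delta_pos": [0, 0, 91], "roll": 0, "jaw": 20}, {"delta_pos": [0, 0, 91], "roll": 0, "jaw": 20}], squeeze=12)

```text
time_s: 17.38
ee_pos: [445.4, -96.5, 10.2]
ee_rot: [179.9, 0.0, 98.0]
force: [-0.3, 1.1, 5.6]
gripper_width: 29.7
gripper_force: 12.0
```

arm_command(rows=[{"delta_pos": [0, 0, -10], "roll": 0, "jaw": 20}, {"delta_pos": [0, 0, -30], "roll": 0, "jaw": 20}, {"delta_pos": [0, 0, -55], "roll": 0, "jaw": 20}, {"delta_pos": [0, 0, -80], "roll": 0, "jaw": 20}, {"delta_pos": [7, 10, -95], "roll": 0, "jaw": 20}, {"delta_pos": [19, 27, -100], "roll": 0, "jaw": 20}, {"delta_pos": [34, 49, -100], "roll": 0, "jaw": 20}, {"delta_pos": [51, 73, -100], "roll": 0, "jaw": 20}, {"delta_pos": [68, 98, -100], "roll": 0, "jaw": 20}, {"delta_pos": [86, 124, -100], "roll": 0, "jaw": 20}, {"delta_pos": [104, 150, -100], "roll": 0, "jaw": 20}, {"delta_pos": [121, 174, -100], "roll": 0, "jaw": 20}, {"delta_pos": [135, 194, -100], "roll": 0, "jaw": 20}, {"delta_pos": [145, 209, -100], "roll": 0, "jaw": 20}, {"delta_pos": [150, 216, -100], "roll": 0, "jaw": 20}, {"delta_pos": [152, 218, -100], "roll": 0, "jaw": 20}, {"delta_pos": [152, 218, -90], "roll": 0, "jaw": 20}, {"delta_pos": [152, 218, -70], "roll": 0, "jaw": 20}, {"delta_pos": [152, 218, -50], "roll": 0, "jaw": 20}, {"delta_pos": [152, 218, -35], "roll": 0, "jaw": 20}])

```text
time_s: 19.05
ee_pos: [637.4, 83.2, 42.6]
ee_rot: [-179.8, 0.0, 98.0]
force: [-0.5, -0.3, -0.4]
gripper_width: 29.9
gripper_force: 12.0
```

arm_command(rows=[{"delta_pos": [0, 0, 10], "roll": 0, "jaw": 20}, {"delta_pos": [0, 0, 18], "roll": 0, "jaw": 20}, {"delta_pos": [0, 0, 23], "roll": 0, "jaw": 20}, {"delta_pos": [0, 0, 25], "roll": 0, "jaw": 20}, {"delta_pos": [0, 0, 26], "roll": 0, "jaw": 20}, {"delta_pos": [0, 0, 27], "roll": 0, "jaw": 20}, {"delta_pos": [0, 0, 28], "roll": 0, "jaw": 20}, {"delta_pos": [0, 0, 28.4], "roll": 0, "jaw": 20}, {"delta_pos": [0, 0, 28.8], "roll": 0, "jaw": 20}, {"delta_pos": [0, 0, 29], "roll": 0, "jaw": 20}, {"delta_pos": [0, 0, 29.1], "roll": 0, "jaw": 20}, {"delta_pos": [0, 0, 29.1], "roll": 0, "jaw": 20}])

```text
time_s: 20.05
ee_pos: [640.0, 84.6, 16.2]
ee_rot: [180.0, 0.0, 98.0]
force: [-2.1, 1.0, 3.8]
gripper_width: 30.0
gripper_force: 12.0
```

arm_command(rows=[{"delta_pos": [0, 0, 0], "roll": 0, "jaw": 35}, {"delta_pos": [0, 0, 0], "roll": 0, "jaw": 38}, {"delta_pos": [0, 0, 0], "roll": 0, "jaw": 45}, {"delta_pos": [0, 0, 0], "roll": 0, "jaw": 55}, {"delta_pos": [0, 0, 0], "roll": 0, "jaw": 55}, {"delta_pos": [0, 0, -10], "roll": 0, "jaw": 55}, {"delta_pos": [0, 0, -40], "roll": 0, "jaw": 60}, {"delta_pos": [0, 0, -75], "roll": 0, "jaw": 60}, {"delta_pos": [0, 0, -110], "roll": 0, "jaw": 60}, {"delta_pos": [-15, -11, -140], "roll": 0, "jaw": 60}, {"delta_pos": [-35, -25, -165], "roll": 0, "jaw": 60}, {"delta_pos": [-60, -44, -185], "roll": 0, "jaw": 60}, {"delta_pos": [-88, -64, -205], "roll": 0, "jaw": 60}, {"delta_pos": [-117, -85, -225], "roll": 0, "jaw": 60}, {"delta_pos": [-146, -106, -242], "roll": 0, "jaw": 60}, {"delta_pos": [-175, -127, -256], "roll": 0, "jaw": 60}, {"delta_pos": [-204, -148, -268], "roll": 0, "jaw": 60}, {"delta_pos": [-233, -169, -278], "roll": 0, "jaw": 60}, {"delta_pos": [-262, -190, -284], "roll": 0, "jaw": 60}, {"delta_pos": [-287, -208, -284], "roll": 0, "jaw": 60}])

```text
time_s: 21.72
ee_pos: [472.8, -230.6, 302.3]
ee_rot: [179.8, 0.2, 98.0]
force: [0.4, 0.0, -0.5]
gripper_width: 54.3
gripper_force: 0.0
```

arm_command(rows=[{"delta_pos": [-16, -12, 0], "roll": 0, "jaw": 60}, {"delta_pos": [-24, -18, 0], "roll": 0, "jaw": 60}, {"delta_pos": [-24, -18, 0], "roll": 0, "jaw": 60}, {"delta_pos": [-24, -18, 0], "roll": 0, "jaw": 60}, {"delta_pos": [-24, -18, 0], "roll": 0, "jaw": 60}])

```text
time_s: 22.13
ee_pos: [459.8, -253.8, 299.7]
ee_rot: [180.0, -0.0, 98.1]
force: [0.0, 0.4, 0.1]
gripper_width: 54.7
gripper_force: 0.0
```

Run:
```python
from chk import *
s,f=wrist(); print(s["ee_pos"],s["qvel"].round(1)); measure(f)
chk(dict(light=(642,82),medium=(650,26),blank=(626,197),stock=(666,-89)))
```

```text
[ 459.78650148 -253.83545015  299.7370412 ] [ 0.6  0.2  0.1 -0.2 -0.1 -0.1]
pale [288.8 142.6] ell [20.7 21.2] z 63.8 xy [ 460.1 -199.5] size 27.0 26.0
stock [476.4  69.7] ell [21.7 26.4] z 69.9 xy [660.9 -87.8] size 27.0 28.0
ring3 [456.9  29.2] [26.25 31.25] z 33.1 xy [656.  -30.5]
scene light 112 depth 69.7 xy [643.6  79.8]
scene medium 116 depth 70.1 xy [651.4  22.8]
scene blank 110 depth 70.1 xy [627.2 192.4]
scene stock 122 depth 70.1 xy [667.1 -91.1]
top light 65 depth 71.4 xy [640.2  83.9]
top medium 64 depth 71.7 xy [647.8  26.9]
top blank 67 depth 72.0 xy [624.5 196.9]
top stock 61 depth 71.8 xy [663.3 -86.7]
```

Light is centred too. Now pale, at (460.5,-199.4).

arm_command(rows=[{"delta_pos": [15, 2, 35], "roll": 0, "jaw": 60}, {"delta_pos": [35, 6, 75], "roll": 0, "jaw": 60}, {"delta_pos": [50, 8, 115], "roll": 0, "jaw": 60}, {"delta_pos": [55, 9, 150], "roll": 0, "jaw": 60}, {"delta_pos": [55, 9, 175], "roll": 0, "jaw": 60}, {"delta_pos": [55, 9, 188], "roll": 0, "jaw": 60}, {"delta_pos": [55, 9, 195], "roll": 0, "jaw": 60}, {"delta_pos": [55, 9, 200], "roll": 0, "jaw": 60}, {"delta_pos": [55, 9, 215], "roll": 0, "jaw": 60}, {"delta_pos": [55, 9, 235], "roll": 0, "jaw": 60}, {"delta_pos": [55, 9, 255], "roll": 0, "jaw": 60}, {"delta_pos": [55, 9, 272], "roll": 0, "jaw": 60}, {"delta_pos": [55, 9, 283], "roll": 0, "jaw": 60}, {"delta_pos": [55, 9, 288], "roll": 0, "jaw": 60}, {"delta_pos": [55, 9, 290], "roll": 0, "jaw": 60}, {"delta_pos": [55, 9, 290], "roll": 0, "jaw": 60}, {"delta_pos": [55, 9, 290], "roll": 0, "jaw": 60}])

```text
time_s: 23.7
ee_pos: [461.4, -199.5, 10.6]
ee_rot: [179.9, 0.1, 98.0]
force: [-0.4, -0.2, 0.5]
gripper_width: 54.6
gripper_force: 0.0
```

arm_command(rows=[{"delta_pos": [0, 0, 0], "roll": 0, "jaw": 45}, {"delta_pos": [0, 0, 0], "roll": 0, "jaw": 41}, {"delta_pos": [0, 0, 0], "roll": 0, "jaw": 38}, {"delta_pos": [0, 0, 0], "roll": 0, "jaw": 35}, {"delta_pos": [0, 0, 0], "roll": 0, "jaw": 32}, {"delta_pos": [0, 0, 0], "roll": 0, "jaw": 29}, {"delta_pos": [0, 0, 0], "roll": 0, "jaw": 26}, {"delta_pos": [0, 0, 0], "roll": 0, "jaw": 20}, {"delta_pos": [0, 0, 0], "roll": 0, "jaw": 20}, {"delta_pos": [0, 0, 0], "roll": 0, "jaw": 20}], squeeze=12)

```text
time_s: 24.53
ee_pos: [460.8, -199.3, 9.9]
ee_rot: [180.0, 0.0, 98.0]
force: [0.7, 0.3, 4.1]
gripper_width: 29.7
gripper_force: 12.0
```

arm_command(rows=[{"delta_pos": [0, 0, -10], "roll": 0, "jaw": 20}, {"delta_pos": [0, 0, -30], "roll": 0, "jaw": 20}, {"delta_pos": [0, 0, -55], "roll": 0, "jaw": 20}, {"delta_pos": [0, 0, -80], "roll": 0, "jaw": 20}, {"delta_pos": [8, 6, -95], "roll": 0, "jaw": 20}, {"delta_pos": [22, 15, -105], "roll": 0, "jaw": 20}, {"delta_pos": [42, 29, -110], "roll": 0, "jaw": 20}, {"delta_pos": [66, 46, -110], "roll": 0, "jaw": 20}, {"delta_pos": [92, 64, -110], "roll": 0, "jaw": 20}, {"delta_pos": [119, 82, -110], "roll": 0, "jaw": 20}, {"delta_pos": [146, 101, -110], "roll": 0, "jaw": 20}, {"delta_pos": [173, 120, -110], "roll": 0, "jaw": 20}, {"delta_pos": [200, 139, -110], "roll": 0, "jaw": 20}, {"delta_pos": [227, 157, -110], "roll": 0, "jaw": 20}, {"delta_pos": [252, 175, -110], "roll": 0, "jaw": 20}, {"delta_pos": [275, 191, -110], "roll": 0, "jaw": 20}, {"delta_pos": [294, 204, -110], "roll": 0, "jaw": 20}, {"delta_pos": [307, 213, -110], "roll": 0, "jaw": 20}, {"delta_pos": [314, 217, -110], "roll": 0, "jaw": 20}, {"delta_pos": [314, 217, -110], "roll": 0, "jaw": 20}])

```text
time_s: 26.2
ee_pos: [631.6, 143.3, 119.4]
ee_rot: [-180.0, 0.0, 98.1]
force: [-0.5, -0.1, -0.4]
gripper_width: 29.6
gripper_force: 12.0
```

arm_command(rows=[{"delta_pos": [0, 0, 10], "roll": 0, "jaw": 20}, {"delta_pos": [0, 0, 28], "roll": 0, "jaw": 20}, {"delta_pos": [0, 0, 50], "roll": 0, "jaw": 20}, {"delta_pos": [0, 0, 72], "roll": 0, "jaw": 20}, {"delta_pos": [0, 0, 88], "roll": 0, "jaw": 20}, {"delta_pos": [0, 0, 96], "roll": 0, "jaw": 20}, {"delta_pos": [0, 0, 99], "roll": 0, "jaw": 20}, {"delta_pos": [0, 0, 101], "roll": 0, "jaw": 20}, {"delta_pos": [0, 0, 102], "roll": 0, "jaw": 20}, {"delta_pos": [0, 0, 103], "roll": 0, "jaw": 20}, {"delta_pos": [0, 0, 103.4], "roll": 0, "jaw": 20}, {"delta_pos": [0, 0, 103.8], "roll": 0, "jaw": 20}, {"delta_pos": [0, 0, 104], "roll": 0, "jaw": 20}, {"delta_pos": [0, 0, 104.1], "roll": 0, "jaw": 20}, {"delta_pos": [0, 0, 104.1], "roll": 0, "jaw": 20}])

```text
time_s: 27.45
ee_pos: [631.8, 142.1, 15.9]
ee_rot: [180.0, 0.0, 98.0]
force: [-0.2, -0.1, 1.3]
gripper_width: 30.3
gripper_force: 12.0
```

Set down with light contact, about 1.3 N. I release, lift, retreat toward the robot and check.

arm_command(rows=[{"delta_pos": [0, 0, 0], "roll": 0, "jaw": 35}, {"delta_pos": [0, 0, 0], "roll": 0, "jaw": 38}, {"delta_pos": [0, 0, 0], "roll": 0, "jaw": 45}, {"delta_pos": [0, 0, 0], "roll": 0, "jaw": 55}, {"delta_pos": [0, 0, 0], "roll": 0, "jaw": 55}, {"delta_pos": [0, 0, -10], "roll": 0, "jaw": 55}, {"delta_pos": [0, 0, -40], "roll": 0, "jaw": 60}, {"delta_pos": [0, 0, -75], "roll": 0, "jaw": 60}, {"delta_pos": [0, 0, -110], "roll": 0, "jaw": 60}, {"delta_pos": [0, -15, -140], "roll": 0, "jaw": 60}, {"delta_pos": [-20, -40, -165], "roll": 0, "jaw": 60}, {"delta_pos": [-40, -70, -185], "roll": 0, "jaw": 60}, {"delta_pos": [-60, -100, -200], "roll": 0, "jaw": 60}, {"delta_pos": [-80, -130, -215], "roll": 0, "jaw": 60}, {"delta_pos": [-100, -160, -230], "roll": 0, "jaw": 60}, {"delta_pos": [-120, -190, -240], "roll": 0, "jaw": 60}, {"delta_pos": [-140, -215, -245], "roll": 0, "jaw": 60}, {"delta_pos": [-150, -225, -245], "roll": 0, "jaw": 60}, {"delta_pos": [-150, -225, -245], "roll": 0, "jaw": 60}, {"delta_pos": [-150, -225, -245], "roll": 0, "jaw": 60}])

```text
time_s: 29.12
ee_pos: [429.6, -38.1, 261.5]
ee_rot: [179.9, 0.0, 97.9]
force: [0.1, -0.3, -0.1]
gripper_width: 54.6
gripper_force: 0.0
```

Run:
```python
from chk import *
chk(dict(blank=(626,197),pale=(635,139),light=(642,82),medium=(650,26),deep=(658,-32),stock=(666,-89)),"end")
cv2.imwrite("pics/end.png",np.vstack([cv2.resize(cv2.imread("pics/scene_end.png")[150:300,190:450],None,fx=2,fy=2),cv2.resize(cv2.imread("pics/top_end.png")[130:255,170:430],None,fx=2,fy=2)]))
```

```text
scene blank 113 depth 69.9 xy [628.1 192.5]
scene pale 111 depth 70.3 xy [635.3 136.9]
scene light 117 depth 70.2 xy [643.6  79.6]
scene medium 121 depth 70.0 xy [651.6  22.7]
scene deep 115 depth 70.6 xy [659.5 -35. ]
scene stock 125 depth 70.2 xy [667.3 -91.1]
top blank 66 depth 71.7 xy [624.  196.9]
top pale 69 depth 72.2 xy [631.8 141.2]
top light 66 depth 72.0 xy [640.1  84. ]
top medium 65 depth 72.0 xy [647.8  27.4]
top deep 64 depth 71.8 xy [655.5 -30.3]
top stock 64 depth 71.5 xy [663.  -86.9]
```

View pics/end.png

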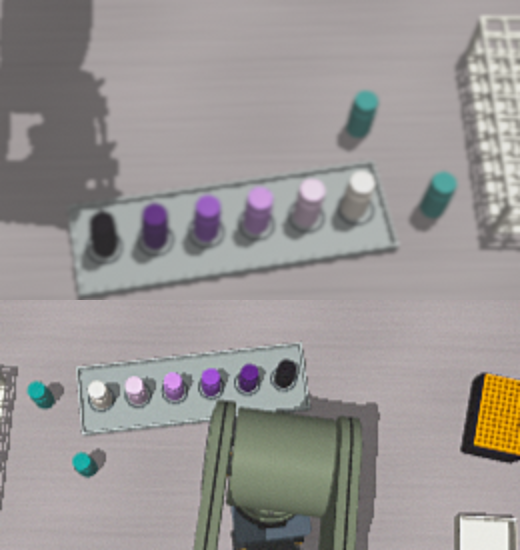

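The final picture shows all six upright and evenly spaced on their rings (top half: stock (104,235) through blank (360,195)), shading in order. The two turquoise vials look unmoved. Handing in.

```bash
python3 -c "
from workcell import env; print(env.job_done())"
```

```text
the job is handed in; nothing more can be done
None
```

The four standards stand upright on their rings in order from the blank: pale, light, medium, deep, then the stock. Each was set down gently and measured within about 1–2 mm of its ring centre, and I handed the job in at about 29 s.

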